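# Open the studio paint box

## Task

Open the paint box: press its snap tab all the way in, then push the released metal cover along its channel, off its seat and onto the white mixing deck, so that the whole paint bay is uncovered and the cover lies flat on the deck's runners. Only press and push - do not lift or carry the cover - and leave the cup, eraser, tools and jars around it where they are; finish clear of everything.

Things in the scene. Friction and masses are not known exactly. Their poses are not given: they have to be found in the camera images.
- paint_box: Wooden paint box, 330 long (x) x 128 wide, fixed to the table. Origin: centre of its underside. Its x axis runs along the box the way the cover slides off; z up. Along x in mm: ledge -165 to -118 (top 42 high) with a low stop wall (48.5); paint bay -118 to 0, closed by the cover; tab 0 to 36; white mixing deck 0 to 158 (also beside the tab); end stop 158 to 165 (48.5 high).
- deck_mid (a point): Centre of the white mixing deck, on its surface 36 above the table, 80 ahead of the box's origin; axes as the box's. Two runners (top 40 high) along side walls (inner faces y +-51.5, top 48.5) guide the cover over bay and deck. Over the bay only, metal lips (inner edges y +-46.5, 48.5 to 52 high) hold the cover down.
- cover: Loose aluminium cover, 106 (x) x 100 (y) x 6 thick, 0.13 to 0.27 kg, on the runners; x axis as the box's. Origin: centre of its underside, 40 above the table. Closed, its origin is at x -63 to -55 in the box's frame; the bay is wholly uncovered once it is past +53; it meets the end stop at +105. While up, the tab blocks its front edge.
- cover_rib (a point): Middle of the top of the rib that stands across the cover: 60 wide (y), 10 thick (x), 14 high above the cover, its top 60 above the table. This point is 10 ahead (+x) of the cover's centre; the rib's rear face is 5 behind it. Axes as the cover's.
- tab (a joint): Travel of the snap tab in m, straight down: 0 = fully up, its top 50 above the table (starts 0 to 0.002); 0.0125 = fully in against a rigid stop, its top 37.5 above the table, 1.5 above the deck around it. Takes about 4 N and stays where it is left, no spring back. The cover passes over it only beyond 0.010.
- tab_top (a point): Point to press: on the top of the steel tab (36 along x, 34 along y), 4 ahead of its middle; moves down with the tab. The seated cover's front edge lies 24 to 32 behind it.
- dipper: Bystander: small steel cup, 34 across, 28 high, on the box's ledge. Origin: centre of its underside.
- eraser: Bystander: white eraser 32 x 22 x 13 on the box's ledge. Origin: centre of its underside.
- brayer: Bystander: rubber ink roller, 40 across and 110 long, with a red handle, about 190 overall, lying beside the box. Origin: under the roller; the handle points to -x.
- brush_jar: Bystander: glass jar 72 across, 90 high, with brushes up to 225 high, beyond the box's ledge end. Origin: centre of its underside.
- ink_tin: Bystander: closed tin, 60 across, 55 high, beyond the deck end. Origin: centre of its underside.
- graphite: Bystander: graphite stick 110 x 9 x 9 lying beside the box. Origin: centre of its underside.
- palette_knife: Bystander: palette knife about 190 long lying beside the box. Origin: underside.
- mug: Bystander: white mug, 76 across, 85 high, left of the box. Origin: centre of its underside.
There are look-alikes about, which are no part of the job. What is meant by the cover is not brown, purple or red, and is the larger of those in its own colour.

How it is judged (in metres and radians):
On the way, in this order (a step that is already met when the one before it is completed fails the run):
1. the tab is pressed in (beyond 10.5 mm of 12.5) while the cover is still on its seat (value of joint tab above 0.0105 m and x of cover in the frame of paint_box below -0.04 m), for 0.1 s.
2. the cover has been pushed off its seat, clear of the bay (x of cover in the frame of paint_box above 0.051 m and z of cover in the frame of paint_box below 0.046 m), for 0.1 s.
At the end, for the whole second after the job is handed in: The cover lies flat (within 0.06 rad) and still on the runners over the mixing deck, its centre 51 to 108 mm ahead of the box's origin, so that the bay is uncovered; its underside is 36 to 44 mm above the table; the tab is still in (beyond 10 mm) (x of cover in the frame of paint_box between 0.051 and 0.108 m and z of cover in the frame of paint_box between 0.036 and 0.044 m and angle between cover's own z axis and vertical below 0.06 rad and linear speed of cover below 0.02 m/s and value of joint tab above 0.01 m); the robot touches nothing.
It fails at once if the cover is lifted (15 mm or more above the runners) or tipped (over 0.3 rad) (z of cover in the frame of paint_box above 0.055 m or angle between cover's own z axis and vertical above 0.3 rad).
It fails at once if a bystander is moved more than 25 mm or lifted (distance of any of dipper, eraser, brayer, brush_jar, ink_tin, graphite, palette_knife, mug from where it was at the start of the episode above 0.025 m).
It fails at once if an upright bystander is tipped (angle between any of dipper, brush_jar, ink_tin, mug's own z axis and vertical above 0.5 rad).
It also fails if it takes over 37 s, if anything falls off the work surface, if the arm or the gripper's body presses on something with over 40 N, if the wrist force passes 120 N, or if a joint passes its speed limit or range.

## Robot

A 6-joint arm with a two-finger parallel gripper is mounted at the origin on the work surface. World frame = base frame: x ahead of the robot, y to its left, z up, the work surface at z = 0. Lengths are in mm, angles in rad, forces in N, time in s.
With the tool pointing down it reaches from about 350 to 975 mm from the base axis. Payload 7.1 kg.
Tool frame: the origin (TCP) lies at the very end of the fingers, on their centre line; the grasp point (between the pads) lies 19 mm behind it (ctrl.tcp_to_grasp is the distance from the TCP to the grasp point, in mm); z points along the fingers, x is the direction in which the jaws open and shut, and the axes are right-handed (so a half turn about z gives the same grasp; the last joint's range is limited). The gripper opens to 88 mm and grips with 3 to 60 N. Pads are 20 mm wide; open, the fingers measure 115 mm over their backs; the gripper's body (75 mm by 178 mm) begins 61 mm behind the grasp point.
Start: joints at [1.259, 0.423, 1.63, -0, 1.089, -0.019], TCP at [180.365, 598.392, 222.675] pointing down, gripper open.
Joint ranges: [-3, 3], [-0.9, 2.11], [0.09, 2.58], [-1.31, 4.45], [0.11, 2.69], [-2.54, 2.54]. Speed limits (rad/s): [2.39, 2.39, 3.01, 3.14, 3.14, 3.14].

## Interface

Orientations are given as a rotation vector (axis times angle).
In Python, from workcell import get_obs, viewer, ctrl, masks_of gives the robot as it stands. The module is installed in compiled form; this text tells all that it offers.
- The arm moves only by the shell command python3 -m inch 'ROWS'. ROWS is JSON, a list of rows, each an object of numbers: "tx", "ty", "tz": the shift along the tool's x, y, z in cm; "ax", "ay", "az": the turn, a rotation vector about the tool's x, y, z in degrees; "jaw": the opening, from 0 (shut) to 1 (fully open). In form: [{"tx": .., "ty": .., "tz": .., "ax": .., "ay": .., "az": .., "jaw": ..}, ...]. A call has 1 to 12 rows; each row shifts and turns the commanded pose from where the row before left it, along the tool's axes as they then stand; what a row does not reach is not made up. A row lasts 1/8 s, in which the tool goes at most 62.5 mm and 10.7 degrees, less where a joint would pass 70% of its speed; a pose out of reach is approached as far as the arm can. A call is refused whole if a number of a shift passes 6.25 or a number of a turn 10.7, either way. A call with a gripper value outside its range is refused whole. The fingers move at their own pace and stop on an object; the grip force is fixed at half the most. Time passes only in rows, so rows that do not move let the fingers close. It gives the time, the measured TCP pose, the force and the opening at its end, in the units of the state.
- get_obs(): the state, without advancing time (a new reading comes with each control period).
- viewer.get_image(name): name is "scene" or "top" or "wrist"; returns (picture, depth): 480x640x3 uint8, red, green, blue; 480x640 float32, mm along the optical axis (not along the pixel's ray), 0 where there is no reading.
- viewer.get_calibration(name): a dict with "fx", "fy", "cx", "cy" (pixels), "distortion" ([k1, k2, p1, p2, k3] as OpenCV has them; the pictures are not rectified), "rvec" (rotation vector, rad) and "tvec" (3), from world to camera coordinates, as OpenCV has them. Camera axes: x right, y down, z forward; pixel columns grow to the right and rows downward; lengths in mm; the calibration is good to about 2 mm. A picture is of the moment at which its call begins: read the wrist's pose just before it. get_calibration takes no time and is no camera call; for the wrist camera it gives the pose at the moment of the call.
- ctrl.close_job(): hands the job in, once; it reports no verdict.
Trained networks look in the newest picture that a camera, given by its name, has taken for a name from the list of things; names that differ only in an ending like _2 or _b are one class to them, and where a whole thing is asked for, a point or a joint stands for the part that bears it (a point fixed in the world has none). Each returns a list of dicts, best first, with "score" (0 to 1); they miss things now and then, are a little off and sometimes report something else, mostly with a low value. They report only what shows in the picture. A call takes as long as a camera call. They do not tell look-alikes from the thing itself.
- masks_of(camera, thing): "pixels" (480x640 bool, what is visible of it) and "location" ([column, row] in pixels, amid what is visible of it).
The state is a dict: "t": time; "qpos": joint angles; "qvel": joint speeds; "joint_torque": joint torques, N m; "ee_pos": TCP position; "orientation": TCP orientation; "ft_force": force on the tool from outside, world axes, zero at the start; "moment": the same for the moment, N m; "width": finger opening in mm.
Only numpy, scipy, OpenCV 4.12 (cv2) and the standard library are available. Lean on these libraries where they do the work, as an engineer would, in place of code of your own. Each camera call takes 0.05 s, during which the arm holds its last target. There are 200 camera calls.

## Working session

There is one attempt and no reset: what is moved stays moved. The work goes in short steps, Python scripts to look and compute and a shell command to move; the robot and the scene stay as the last step left them, time stands still between calls to the robot, and variables do not carry over. Pictures are saved under pics/ and viewed, about 8 in all and at most 12, crops included, and the job is handed in when it is done.

```bash
mkdir -p pics; cat > h.py <<'E'
import numpy as np, cv2
from workcell import get_obs, viewer, ctrl, masks_of
def cal(n):
    c=viewer.get_calibration(n); K=np.array([[c['fx'],0,c['cx']],[0,c['fy'],c['cy']],[0,0,1.]])
    R=cv2.Rodrigues(np.array(c['rvec'],float))[0]; return K,np.array(c['distortion'],float),R,np.array(c['tvec'],float).ravel()
def world(n,px,depth=None,z=None):
    K,D,R,t=cal(n); p=cv2.undistortPoints(np.array(px,float).reshape(-1,1,2),K,D).reshape(-1,2)
    r=np.c_[p,np.ones(len(p))]
    if depth is not None: return (r*np.array(depth).reshape(-1,1)-t)@R
    o=-R.T@t; d=r@R; return o+d*((z-o[2])/d[:,2])[:,None]
def proj(n,P):
    K,D,R,t=cal(n); return cv2.projectPoints(np.array(P,float).reshape(-1,1,3),cv2.Rodrigues(R)[0],t,K,D)[0].reshape(-1,2)
def save(n,im): cv2.imwrite('pics/'+n,im[...,::-1])
E
python3 - <<'E'
from h import *
for n in ('top','scene'):
    im,d=viewer.get_image(n); save(n+'1.png',im); np.savez(n+'1.npz',im=im,d=d)
    for th in ('paint_box','cover','cover_rib','tab','dipper','eraser','brayer','mug','ink_tin','brush_jar'):
        for m in masks_of(n,th)[:4]:
            p=m['pixels']; v,u=np.nonzero(p&(d>0))
            if len(v)<5: continue
            W=world(n,np.c_[u,v],d[v,u]); print(n,th,round(m['score'],2),np.round(m['location']),len(v),W.mean(0).round(),np.percentile(W[:,2],[10,90]).round())
print(get_obs())
E
```

```text
top paint_box 0.89 [308. 248.] 6220 [553.  -4.  41.] [33. 52.]
top paint_box 0.56 [163. 338.] 1446 [349. 321.  38.] [ 4. 84.]
top cover 0.98 [380. 352.] 1220 [ 323. -157.    6.] [ 2. 10.]
top cover 0.83 [352. 251.] 1790 [549. -86.  47.] [43. 50.]
top cover 0.83 [282. 342.] 2145 [346.  60.   7.] [ 3. 11.]
top cover 0.71 [376. 158.] 814 [ 796. -153.    5.] [1. 9.]
top cover_rib 0.89 [282. 343.] 2042 [346.  61.   7.] [ 3. 11.]
top cover_rib 0.79 [377. 354.] 1259 [ 323. -156.    6.] [ 2. 10.]
top cover_rib 0.75 [455. 308.] 1927 [ 431. -339.    7.] [ 3. 11.]
top cover_rib 0.68 [347. 254.] 1887 [549. -85.  47.] [43. 50.]
top tab 0.64 [319. 250.] 232 [553. -12.  49.] [45. 52.]
top dipper 0.57 [390. 266.] 183 [ 516. -171.   57.] [44. 71.]
top dipper 0.56 [226. 222.] 607 [609. 198.  50.] [34. 58.]
top dipper 0.44 [348. 301.] 1323 [436. -96.   7.] [ 0. 19.]
top eraser 0.5 [393. 246.] 113 [ 570. -174.   55.] [52. 58.]
top eraser 0.37 [308. 250.] 6109 [553.  -4.  41.] [33. 52.]
top eraser 0.32 [331. 193.] 1206 [701. -73.  32.] [24. 40.]
top brayer 0.59 [330. 192.] 1163 [701. -70.  33.] [25. 41.]
[... 1454 characters left out ...]
[189. 324.] 2875 [ 583. -283.   83.] [ 14. 189.]
{'t': 1.1, 'qpos': array([ 1.25897689e+00,  4.23062975e-01,  1.62991930e+00, -2.88778618e-05,
        1.08860618e+00, -1.90084828e-02]), 'qvel': array([ 0.00074893, -0.00115121, -0.00080547, -0.00035887,  0.00032132,
       -0.000226  ]), 'joint_torque': array([ 1.86583304e-03, -5.44598293e+01, -2.74046677e+01,  6.44713012e-02,
        1.67916133e-02, -1.10930891e-07]), 'ee_pos': array([180.3827976 , 598.3759822 , 222.69059739]), 'orientation': array([2.52171942e+00, 1.87361150e+00, 2.87138977e-05]), 'ft_force': array([ 0.44079254, -0.61590018, -0.95067649]), 'moment': array([ 0.0148693 , -0.01853764,  0.02073809]), 'width': 87.93659728108214}
```

View pics/top1.png

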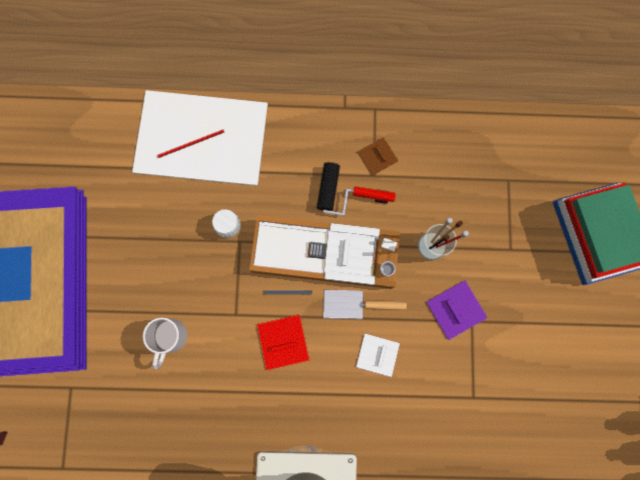

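View pics/scene1.png

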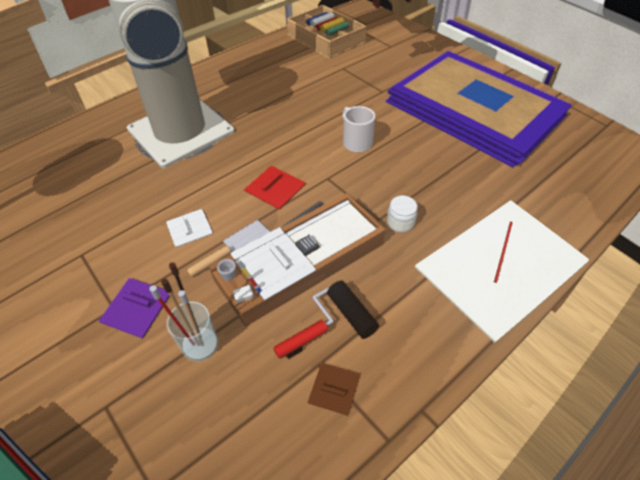

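The cover candidates are purple (457,309), red (283,342), brown (378,156), small white/grey (379,355) and the grey-white one on the box (352,251). The one on the box fits: it isn't an excluded colour and it is larger than the white one at (379,355). Next I'll confirm this in a crop and fit the poses.

```bash
python3 - <<'E'
from h import *
f=np.load('top1.npz'); im,d=f['im'],f['d']
viewer.get_image('top')
res={}
for th in ('paint_box','cover','cover_rib','tab'):
    for m in masks_of('top',th):
        u,v=m['location']
        if not(245<u<402 and 215<v<290): continue
        p=m['pixels']; v,u=np.nonzero(p&(d>0))
        z={'paint_box':48.5,'cover':46,'cover_rib':60,'tab':50}[th]
        W=world('top',np.c_[u,v],z=z)
        (c,s,a)=cv2.minAreaRect(W[:,:2].astype(np.float32)); print(th,m['score'],np.round(c,1),np.round(s,1),round(a,2),W.mean(0).round(1))
for n in ('top','scene'):
    f=np.load(n+'1.npz'); D=f['d']; v,u=np.nonzero(D>0); W=world(n,np.c_[u,v],D[v,u])
    # box points: above table, in region
    k=(W[:,2]>30)&(W[:,2]<50)&(abs(W[:,0]-553)<75)&(W[:,1]>-185)&(W[:,1]<158)
    (c,s,a)=cv2.minAreaRect(W[k,:2].astype(np.float32)); print(n,'depth box',np.round(c,1),np.round(s,1),round(a,2))
    k=(W[:,2]>54)&(W[:,2]<66)&(abs(W[:,0]-549)<45)&(W[:,1]>-140)&(W[:,1]<-30)
    print('rib pts',k.sum(),W[k].mean(0).round(1) if k.any() else '')
c=im[205:300,235:415]; save('crop1.png',cv2.resize(c,None,fx=4.4,fy=4.4,interpolation=cv2.INTER_CUBIC))
f=np.load('scene1.npz')['im']; save('crop2.png',cv2.resize(f[185:335,190:400],None,fx=3.8,fy=3.8,interpolation=cv2.INTER_CUBIC))
E
```

```text
paint_box 0.88 [551.1 -29.2] [330.  135.7] 85.56 [551.5  -5.   48.5]
cover 0.92 [550.7 -84.7] [106.9  94.6] 85.29 [550.6 -84.4  46. ]
cover 0.7 [551.6 -29.2] [334.1 137.3] 85.06 [552.5  -7.9  46. ]
cover_rib 0.92 [547.5 -84. ] [104.9  92. ] 84.68 [547.1 -83.9  60. ]
tab 0.71 [553.4 -11.8] [35.9 36.1] 85.93 [553.4 -11.5  50. ]
top depth box [553.6 -27.3] [324.9 129.2] 85.09
rib pts 124 [550.3 -74.5  59.3]
scene depth box [554.1 -26.2] [327.7 131.1] 85.11
rib pts 155 [552.9 -75.2  58.5]
```

View pics/crop1.png

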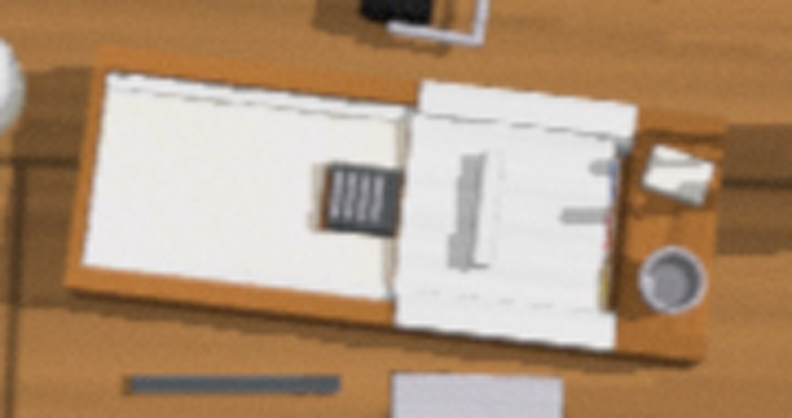

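View pics/crop2.png

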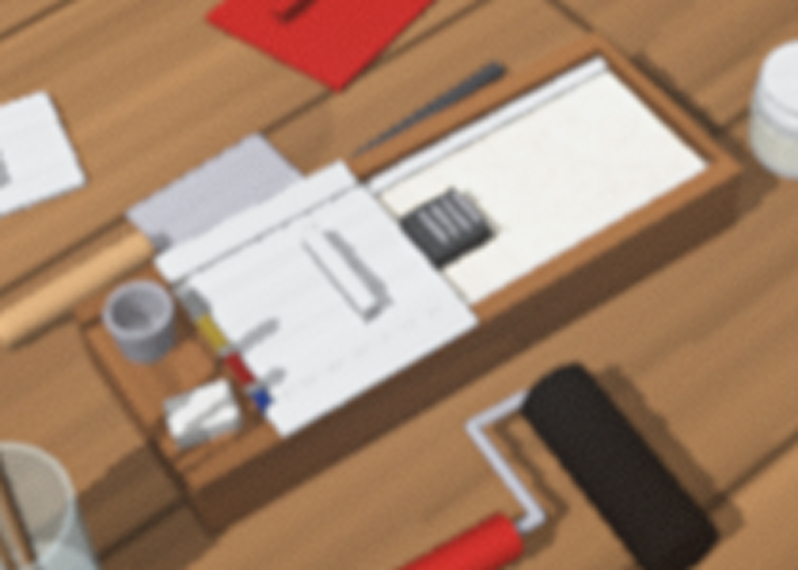

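The crops confirm it: the ribbed cover sits under the lips (crop1 x 400–635), with the dark tab in front of it at about (362,200), and the cup and eraser on the ledge to the right. The box centre is about (553,-28), with its x axis at 85° in the world. The tab_top target is about (554.5,-7).

```bash
python3 -m inch '[{"tx":-2.95,"ty":3.33,"jaw":0},{"tx":-2.95,"ty":3.33,"jaw":0},{"tx":-2.95,"ty":3.33,"jaw":0},{"tx":-2.95,"ty":3.33,"jaw":0},{"tx":-2.95,"ty":3.33,"jaw":0},{"tx":-2.95,"ty":3.33,"jaw":0},{"tx":-2.95,"ty":3.33,"jaw":0},{"tx":-2.95,"ty":3.33,"jaw":0}]'; python3 -m inch '[{"tx":-2.95,"ty":3.33,"jaw":0},{"tx":-2.95,"ty":3.33,"jaw":0},{"tx":-2.95,"ty":3.33,"jaw":0},{"tx":-2.95,"ty":3.33,"jaw":0},{"tx":-2.95,"ty":3.33,"jaw":0},{"tx":-2.95,"ty":3.33,"jaw":0},{"tx":-2.95,"ty":3.33,"jaw":0},{"tx":-2.95,"ty":3.33,"jaw":0}]'; python3 -m inch '[{"az":9.8,"jaw":0},{"az":9.8,"jaw":0},{"az":9.8,"jaw":0},{"az":9.8,"jaw":0},{"az":9.8,"jaw":0},{"az":9.8,"jaw":0},{"az":9.7,"jaw":0},{"az":9.7,"jaw":0},{"jaw":0},{"jaw":0}]'; cat >> h.py <<'E'
def err(P,ang=85.):
    """tool-axis shifts (cm) to reach world point P, and turn az (deg)"""
    from scipy.spatial.transform import Rotation as Ro
    o=get_obs(); R=Ro.from_rotvec(o['orientation']); s=R.inv().apply(np.array(P)-o['ee_pos'])/10
    M=R.as_matrix(); want=np.radians(ang-90); w=np.array([[np.cos(want),-np.cos(np.pi/2-want),0],[np.sin(want),-np.cos(want),0],[0,0,-1.]])
    w[:,1]=np.cross([0,0,-1],w[:,0]); print('shift cm',s.round(2),'turn deg',np.degrees(Ro.from_matrix(M.T@w).as_rotvec()).round(2),'pos',o['ee_pos'].round(1),'F',o['ft_force'].round(1),'w',round(o['width'],1),'t',round(o['t'],2))
E
python3 - <<'E'
from h import *
err([554.5,-7,60])
im,d=viewer.get_image('wrist'); save('w1.png',im); np.savez('w1.npz',im=im,d=d)
v,u=np.nonzero(d>0); W=world('wrist',np.c_[u,v],d[v,u])
for th in('paint_box','cover','tab'):
    for m in masks_of('wrist',th)[:2]:
        v,u=np.nonzero(m['pixels']&(d>0)); Z=world('wrist',np.c_[u,v],d[v,u]); 
        c,s,a=cv2.minAreaRect(Z[:,:2].astype(np.float32)); print(th,round(m['score'],2),np.round(m['location']),np.round(c,1),np.round(s,1),round(a,1),Z.mean(0).round(1))
k=(W[:,2]>55)&(W[:,2]<66)&(abs(W[:,0]-549)<45)&(W[:,1]>-120)&(W[:,1]<-40)
c,s,a=cv2.minAreaRect(W[k,:2].astype(np.float32)); print('rib',k.sum(),c,s,a,W[k].mean(0))
E
```

```text
shift cm [-47.17  53.29  16.27] turn deg [-0.   -0.   78.22] pos [180.4 598.4 222.7] F [-0.1 -0.3  0.1] w 87.9 t 1.35
rib 0 (0.0, 0.0) (0.0, 0.0) 0.0 [nan nan nan]$[0]: bad value
$[0]: bad value
$[0]: bad value
<stdin>:10: RuntimeWarning: Mean of empty slice.
  ret = um.true_divide(
```

View pics/w1.png

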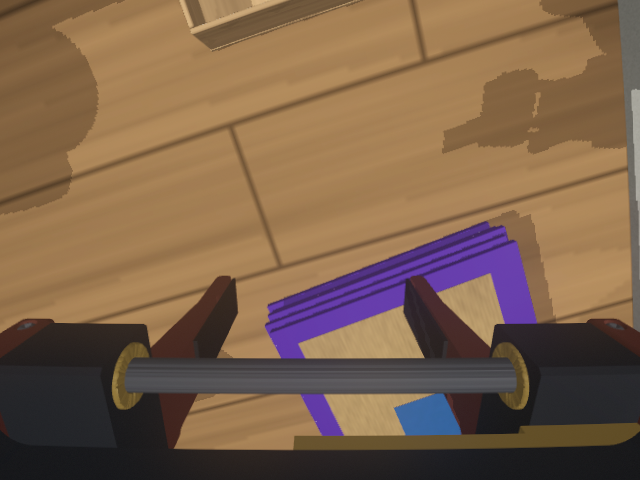

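The rows were refused, so the arm hasn't moved; the wrist picture shows only the start area, with the purple folder. My guess is that every row needs all its keys. The helper agrees with my shift values.

```bash
python3 -m inch '[{"tx":-2.95,"ty":3.33,"tz":0,"ax":0,"ay":0,"az":0,"jaw":0},{"tx":-2.95,"ty":3.33,"tz":0,"ax":0,"ay":0,"az":0,"jaw":0},{"tx":-2.95,"ty":3.33,"tz":0,"ax":0,"ay":0,"az":0,"jaw":0},{"tx":-2.95,"ty":3.33,"tz":0,"ax":0,"ay":0,"az":0,"jaw":0},{"tx":-2.95,"ty":3.33,"tz":0,"ax":0,"ay":0,"az":0,"jaw":0},{"tx":-2.95,"ty":3.33,"tz":0,"ax":0,"ay":0,"az":0,"jaw":0},{"tx":-2.95,"ty":3.33,"tz":0,"ax":0,"ay":0,"az":0,"jaw":0},{"tx":-2.95,"ty":3.33,"tz":0,"ax":0,"ay":0,"az":0,"jaw":0}]' && python3 -c "
from h import *
err([554.5,-7,60])"
```

```text
t: 2.55
ee_pos: [368.0, 294.4, 222.9]
orientation: [2.522, 1.874, 0.001]
ft_force: [1.1, -0.4, -0.5]
width: 11.3
shift cm [-23.49  26.54  16.29] turn deg [-0.000e+00 -4.000e-02  7.823e+01] pos [368.  294.4 222.9] F [ 1.1 -0.4 -0.5] w 11.3 t 2.55
```

Tracking is good. Next is the second half, then the turn.

```bash
python3 -m inch '[{"tx":-2.94,"ty":3.32,"tz":0,"ax":0,"ay":0,"az":0,"jaw":0},{"tx":-2.94,"ty":3.32,"tz":0,"ax":0,"ay":0,"az":0,"jaw":0},{"tx":-2.94,"ty":3.32,"tz":0,"ax":0,"ay":0,"az":0,"jaw":0},{"tx":-2.94,"ty":3.32,"tz":0,"ax":0,"ay":0,"az":0,"jaw":0},{"tx":-2.94,"ty":3.32,"tz":0,"ax":0,"ay":0,"az":0,"jaw":0},{"tx":-2.94,"ty":3.32,"tz":0,"ax":0,"ay":0,"az":0,"jaw":0},{"tx":-2.94,"ty":3.32,"tz":0,"ax":0,"ay":0,"az":0,"jaw":0},{"tx":-2.94,"ty":3.32,"tz":0,"ax":0,"ay":0,"az":0,"jaw":0}]' >/dev/null && python3 -m inch '[{"tx":0,"ty":0,"tz":0,"ax":0,"ay":0,"az":9.8,"jaw":0},{"tx":0,"ty":0,"tz":0,"ax":0,"ay":0,"az":9.8,"jaw":0},{"tx":0,"ty":0,"tz":0,"ax":0,"ay":0,"az":9.8,"jaw":0},{"tx":0,"ty":0,"tz":0,"ax":0,"ay":0,"az":9.8,"jaw":0},{"tx":0,"ty":0,"tz":0,"ax":0,"ay":0,"az":9.8,"jaw":0},{"tx":0,"ty":0,"tz":0,"ax":0,"ay":0,"az":9.8,"jaw":0},{"tx":0,"ty":0,"tz":0,"ax":0,"ay":0,"az":9.7,"jaw":0},{"tx":0,"ty":0,"tz":0,"ax":0,"ay":0,"az":9.7,"jaw":0},{"tx":0,"ty":0,"tz":0,"ax":0,"ay":0,"az":0,"jaw":0}]'
python3 - <<'E'
from h import *
err([554.5,-7,60])
im,d=viewer.get_image('wrist'); save('w2.png',im); np.savez('w2.npz',im=im,d=d)
v,u=np.nonzero(d>0); W=world('wrist',np.c_[u,v],d[v,u])
for th in('paint_box','cover','tab'):
    for m in masks_of('wrist',th)[:2]:
        v,u=np.nonzero(m['pixels']&(d>0)); Z=world('wrist',np.c_[u,v],d[v,u]); 
        c,s,a=cv2.minAreaRect(Z[:,:2].astype(np.float32)); print(th,round(m['score'],2),np.round(m['location']),np.round(c,1),np.round(s,1),round(a,1),Z.mean(0).round(1))
k=(W[:,2]>55)&(W[:,2]<66)&(abs(W[:,0]-549)<45)&(W[:,1]>-120)&(W[:,1]<-40)
if k.any(): c,s,a=cv2.minAreaRect(W[k,:2].astype(np.float32)); print('rib',k.sum(),c,s,a,W[k].mean(0))
E
```

```text
t: 4.68
ee_pos: [553.7, -6.3, 222.8]
orientation: [3.139, -0.134, 0.0]
ft_force: [0.5, 0.3, 0.8]
width: 0.4
shift cm [ 0.08  0.06 16.28] turn deg [-0.   -0.01  0.11] pos [553.7  -6.3 222.8] F [0.5 0.3 0.8] w 0.4 t 4.67
paint_box 0.86 [320. 161.] [556.2 -11.7] [319.5 150.3] 85.0 [560.1  44.7  39.9]
cover 0.84 [521. 302.] [ 799.1 -151.4] [72.6 79.1] 32.2 [ 796.1 -147.8    3.5]
cover 0.82 [152. 332.] [ 325.3 -150.2] [74.4 78.9] 77.1 [ 326.4 -145.8    4. ]
tab 0.58 [322. 221.] [555.9 -10.8] [36.5 36.5] 85.0 [556.1  -8.3  45.9]
rib 192 (550.4077758789062, -73.45890045166016) (10.338823318481445, 59.52861404418945) 85.18072509765625 [555.13409976 -73.36311574  58.10981152]
```

View pics/w2.png

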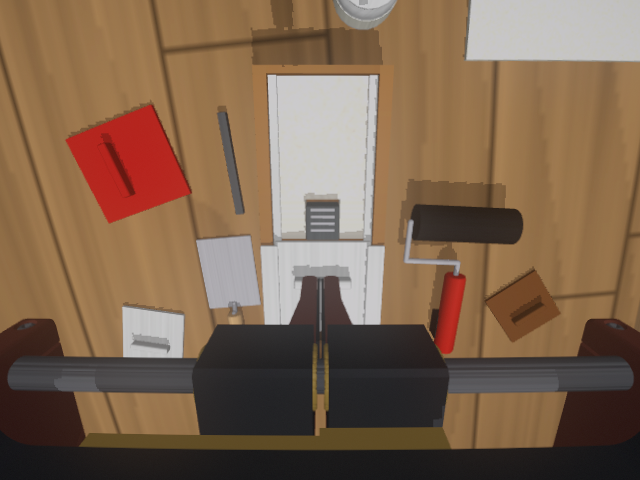

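The wrist view shows the hand aligned with the box, the tab at (322,221) and the rib at (322,272). All three cameras agree to about 2 mm. Now I'll descend and press.

```bash
python3 -m inch '[{"tx":0.02,"ty":0.02,"tz":3.3,"ax":0,"ay":0,"az":0,"jaw":0},{"tx":0.02,"ty":0.02,"tz":3.3,"ax":0,"ay":0,"az":0,"jaw":0},{"tx":0.02,"ty":0,"tz":3.3,"ax":0,"ay":0,"az":0,"jaw":0},{"tx":0.02,"ty":0,"tz":3.3,"ax":0,"ay":0,"az":0,"jaw":0},{"tx":0,"ty":0,"tz":2.5,"ax":0,"ay":0,"az":0,"jaw":0},{"tx":0,"ty":0,"tz":0.5,"ax":0,"ay":0,"az":0,"jaw":0},{"tx":0,"ty":0,"tz":0.5,"ax":0,"ay":0,"az":0,"jaw":0},{"tx":0,"ty":0,"tz":0.5,"ax":0,"ay":0,"az":0,"jaw":0},{"tx":0,"ty":0,"tz":0.4,"ax":0,"ay":0,"az":0,"jaw":0},{"tx":0,"ty":0,"tz":0.4,"ax":0,"ay":0,"az":0,"jaw":0},{"tx":0,"ty":0,"tz":0.0,"ax":0,"ay":0,"az":0,"jaw":0}]'
```

```text
t: 6.25
ee_pos: [554.8, -6.8, 42.8]
orientation: [3.139, -0.136, 0.001]
ft_force: [1.2, 0.1, 0.7]
width: 0.3
```

```bash
python3 -m inch '[{"tx":0,"ty":0,"tz":0.2,"ax":0,"ay":0,"az":0,"jaw":0},{"tx":0,"ty":0,"tz":0.15,"ax":0,"ay":0,"az":0,"jaw":0}]';python3 -m inch '[{"tx":0,"ty":0,"tz":0.1,"ax":0,"ay":0,"az":0,"jaw":0},{"tx":0,"ty":0,"tz":0.1,"ax":0,"ay":0,"az":0,"jaw":0}]'
```

```text
t: 6.5
ee_pos: [554.8, -6.8, 39.3]
orientation: [3.139, -0.136, 0.001]
ft_force: [0.5, -0.5, 3.4]
width: 0.5
t: 6.75
ee_pos: [554.9, -6.8, 37.7]
orientation: [3.139, -0.136, 0.001]
ft_force: [-2.1, 0.6, 17.2]
width: 0.3
```

The stop is reached: TCP at 37.7 with 17 N. Next I'll rise, go behind the rib and check the tab from above.

```bash
python3 -m inch '[{"tx":0,"ty":0,"tz":-1,"ax":0,"ay":0,"az":0,"jaw":0},{"tx":0,"ty":0,"tz":-4,"ax":0,"ay":0,"az":0,"jaw":0},{"tx":0,"ty":3.2,"tz":-1,"ax":0,"ay":0,"az":0,"jaw":0},{"tx":0,"ty":3.2,"tz":0,"ax":0,"ay":0,"az":0,"jaw":0},{"tx":0,"ty":3.2,"tz":0,"ax":0,"ay":0,"az":0,"jaw":0},{"tx":0,"ty":0,"tz":0,"ax":0,"ay":0,"az":0,"jaw":0}]'
python3 - <<'E'
from h import *
err([547.5,-102,51])
for n in('wrist','scene'):
    im,d=viewer.get_image(n)
    for m in masks_of(n,'tab')[:2]:
        v,u=np.nonzero(m['pixels']&(d>0)); Z=world(n,np.c_[u,v],d[v,u]); print(n,round(m['score'],2),Z.mean(0).round(1),np.median(Z[:,2]))
    v,u=np.nonzero(d>0); W=world(n,np.c_[u,v],d[v,u])
    for nm,x,y in(('tab',555,-9),('deck',585,10)):
        k=(abs(W[:,0]-x)<10)&(abs(W[:,1]-y)<8); print(nm,k.sum(),np.median(W[k,2]) if k.any() else '')
    if n=='scene': save('s2.png',cv2.resize(im[150:350,150:420],None,fx=2.9,fy=2.9,interpolation=cv2.INTER_CUBIC))
E
```

```text
t: 7.5
ee_pos: [545.5, -103.9, 97.1]
orientation: [-3.138, 0.141, 0.001]
ft_force: [0.5, 0.6, -0.0]
width: 0.0
shift cm [ 0.18 -0.21  4.61] turn deg [ 0.    0.04 -0.13] pos [ 545.5 -103.9   97.1] F [ 0.5  0.6 -0. ] w 0.0 t 7.5
wrist 0.61 [555.4  -8.7  36.3] 36.23961883203758
tab 904 36.50461758920248
deck 955 34.67679651291328
scene 0.61 [556.2 -11.7  36.9] 36.96990622045895
tab 62 37.11442481230495
deck 65 35.27044312354545
```

View pics/s2.png

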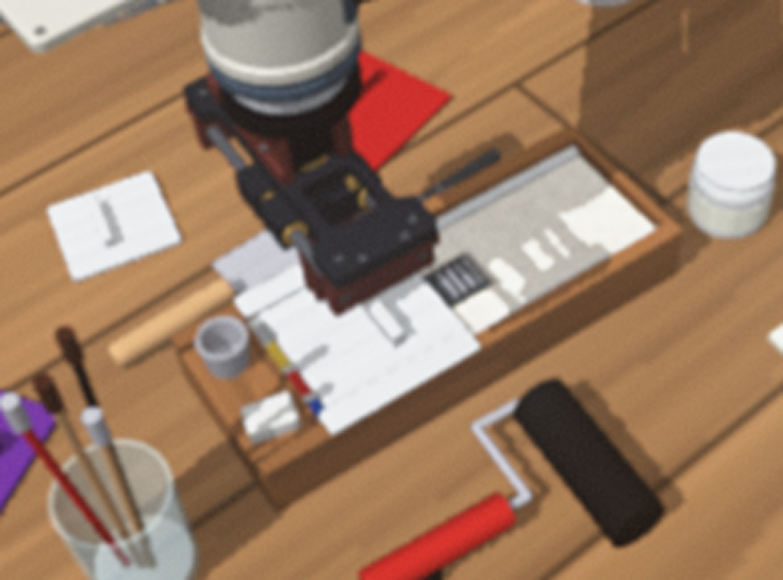

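The tab is 1.8 mm above the deck, so it is fully in, and the cover (crop ~(370,340)) is still seated. I'll descend behind the rib to z≈52 and begin pushing.

```bash
python3 -m inch '[{"tx":0.2,"ty":0,"tz":2.0,"ax":0,"ay":0,"az":-0.1,"jaw":0},{"tx":0,"ty":0,"tz":1.5,"ax":0,"ay":0,"az":0,"jaw":0},{"tx":0,"ty":0,"tz":1.0,"ax":0,"ay":0,"az":0,"jaw":0},{"tx":0,"ty":0,"tz":0,"ax":0,"ay":0,"az":0,"jaw":0}]'; python3 -m inch '[{"tx":0,"ty":-0.5,"tz":0,"ax":0,"ay":0,"az":0,"jaw":0},{"tx":0,"ty":-0.5,"tz":0,"ax":0,"ay":0,"az":0,"jaw":0},{"tx":0,"ty":-0.5,"tz":0,"ax":0,"ay":0,"az":0,"jaw":0},{"tx":0,"ty":-0.5,"tz":0,"ax":0,"ay":0,"az":0,"jaw":0},{"tx":0,"ty":-0.5,"tz":0,"ax":0,"ay":0,"az":0,"jaw":0}]'; python3 -c "
from h import *
err([562.1,47,52])"
```

```text
t: 8.2
ee_pos: [547.3, -102.3, 50.8]
orientation: [-3.138, 0.133, 0.004]
ft_force: [0.8, -0.0, -0.2]
width: 0.4
t: 8.82
ee_pos: [550.7, -77.6, 52.6]
orientation: [3.138, -0.133, 0.001]
ft_force: [0.4, -3.4, 1.8]
width: 0.5
shift cm [  0.08 -12.51   0.06] turn deg [ 0.02 -0.05  0.13] pos [550.7 -77.6  52.6] F [ 0.4 -3.4  1.8] w 0.5 t 8.82
```

```bash
python3 -m inch '[{"tx":0,"ty":-0.9,"tz":0,"ax":0,"ay":0,"az":0,"jaw":0},{"tx":0,"ty":-0.9,"tz":0,"ax":0,"ay":0,"az":0,"jaw":0},{"tx":0,"ty":-0.9,"tz":0.05,"ax":0,"ay":0,"az":0,"jaw":0},{"tx":0,"ty":-0.9,"tz":0,"ax":0,"ay":0,"az":0,"jaw":0},{"tx":0,"ty":-0.9,"tz":0,"ax":0,"ay":0,"az":0,"jaw":0},{"tx":0,"ty":-0.9,"tz":0,"ax":0,"ay":0,"az":0,"jaw":0}]'; python3 -c "
from h import *
err([560,47,52])"
```

```text
t: 9.57
ee_pos: [554.8, -23.2, 51.6]
orientation: [-3.139, 0.133, 0.0]
ft_force: [-0.3, -2.8, 1.9]
width: 0.5
shift cm [-0.08 -7.04 -0.04] turn deg [-0.    0.01  0.13] pos [554.8 -23.2  51.6] F [-0.3 -2.8  1.9] w 0.5 t 9.57
```

Steady 3 N, sliding freely. Continuing, slowing at the end.

```bash
python3 -m inch '[{"tx":-0.01,"ty":-0.9,"tz":0,"ax":0,"ay":0,"az":0,"jaw":0},{"tx":-0.01,"ty":-0.9,"tz":0,"ax":0,"ay":0,"az":0,"jaw":0},{"tx":-0.01,"ty":-0.9,"tz":0,"ax":0,"ay":0,"az":0,"jaw":0},{"tx":-0.01,"ty":-0.9,"tz":0,"ax":0,"ay":0,"az":0,"jaw":0},{"tx":-0.01,"ty":-0.9,"tz":0,"ax":0,"ay":0,"az":0,"jaw":0},{"tx":-0.01,"ty":-0.9,"tz":0,"ax":0,"ay":0,"az":0,"jaw":0},{"tx":0,"ty":-0.8,"tz":0,"ax":0,"ay":0,"az":0,"jaw":0},{"tx":0,"ty":-0.5,"tz":0,"ax":0,"ay":0,"az":0,"jaw":0},{"tx":0,"ty":-0.2,"tz":0,"ax":0,"ay":0,"az":0,"jaw":0},{"tx":0,"ty":0,"tz":0,"ax":0,"ay":0,"az":0,"jaw":0}]'
```

```text
t: 10.82
ee_pos: [560.2, 45.1, 51.7]
orientation: [-3.139, 0.134, -0.0]
ft_force: [-0.5, 0.9, -0.1]
width: 0.5
```

Now back off the rib, then rise and look.

```bash
python3 -m inch '[{"tx":0,"ty":0.5,"tz":0,"ax":0,"ay":0,"az":0,"jaw":0},{"tx":0,"ty":1,"tz":0,"ax":0,"ay":0,"az":0,"jaw":0},{"tx":0,"ty":0,"tz":-3,"ax":0,"ay":0,"az":0,"jaw":0},{"tx":0,"ty":0,"tz":-5,"ax":0,"ay":0,"az":0,"jaw":0},{"tx":0,"ty":2.5,"tz":-4,"ax":0,"ay":0,"az":0,"jaw":0},{"tx":0,"ty":4,"tz":-3,"ax":0,"ay":0,"az":0,"jaw":0},{"tx":0,"ty":3,"tz":-3,"ax":0,"ay":0,"az":0,"jaw":0},{"tx":0,"ty":0,"tz":0,"ax":0,"ay":0,"az":0,"jaw":0}]'
python3 - <<'E'
from h import *
ux=np.array([np.cos(np.radians(85)),np.sin(np.radians(85))])
for n in('wrist','scene'):
    im,d=viewer.get_image(n)
    v,u=np.nonzero(d>0); W=world(n,np.c_[u,v],d[v,u]); r=W[:,:2]-[553.3,-27.5]; bx=r@ux; by=r@[ux[1],-ux[0]]
    k=(W[:,2]>55)&(W[:,2]<65)&(abs(by)<35)&(bx>-20)&(bx<150); print(n,'rib',k.sum(),W[k].mean(0).round(1),'cover x',(bx[k].min()+bx[k].max())/2-10)
    for x in(38,55,75,105,122):
        print(x,[round(float(np.median(W[q,2])),1) if (q:=(abs(bx-x)<4)&(abs(by-y)<5)).any() else None for y in(-40,0,40)])
    if n=='scene': save('s3.png',cv2.resize(im[100:400,150:450],None,fx=2,fy=2))
    else: save('w3.png',im)
E
```

```text
t: 11.82
ee_pos: [551.9, -67.1, 234.0]
orientation: [3.138, -0.139, 0.008]
ft_force: [0.4, 0.6, -0.6]
width: -0.1
wrist rib 762 [559.   62.3  57.1] cover x 80.05921903238443
38 [43.3, 43.1, 43.0]
55 [43.2, 43.0, 43.0]
75 [43.1, 43.1, 42.9]
105 [43.1, 43.3, 43.2]
122 [43.3, 43.3, 43.2]
scene rib 122 [562.6  59.7  58.7] cover x 78.15793054074732
38 [45.6, 45.2, 45.5]
55 [44.6, 45.2, 44.8]
75 [45.5, 45.2, 45.0]
105 [45.0, 45.4, 45.5]
122 [45.1, 45.1, 45.3]
```

View pics/s3.png

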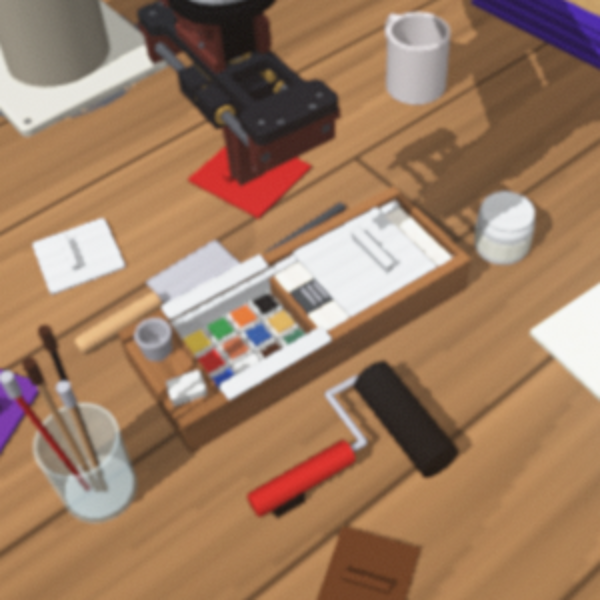

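The picture shows the paint bay fully open (255,340) and the cover flat on the deck (365,260). The tab is in, the bystanders look undisturbed and the hand is clear.

```bash
python3 -c "
from h import *
print(ctrl.close_job())"
```

```text
the job is handed in; nothing more can be done
None
```

The paint box is open and the job is handed in. I pressed the tab in, then pushed the cover by its rib onto the mixing deck.

- **Tab:** it reached its stop at about 17 N with the fingertips 37.7 mm above the table. Afterwards it measured about 1.8 mm above the deck, against 1.5 mm for fully in. The cover was still seated at that point.
- **Cover:** it slid freely at about 3 N and stopped about 79 mm ahead of the box's origin (the two cameras gave 80 and 78).
- **Flatness:** depth readings across the cover's top agree within about 1 mm in each camera. The wrist camera read 43 mm and the scene camera 45 mm, against 46 mm expected. That offset is about the calibration error, and the wrist camera also read the deck about 1.3 mm low.
- **Surroundings:** in the last picture, the cup, eraser, tools and jars look where they were; I did not measure their positions again. The hand is clear at 234 mm, with wrist force near zero.
- **Time:** about 12 s of the 37 s were used.

The first set of moves was refused because rows must list every key; the arm had not moved.

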